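Shut the snap lids along a row of sample tubes

ROBOT

A 6-joint arm with a two-finger parallel gripper is mounted at the origin on a cart in front of the work surface, level with it; the furniture and walls round the work are solid. World frame = base frame: x ahead of the robot, y to its left, z up, the work surface at z = 0. Lengths are in m, angles in rad, forces in N, time in s.
With the tool pointing down it reaches from about 0.3 to 0.775 m from the base axis. Payload 14.6 kg.
Tool frame: the origin (TCP) lies between the finger pads; the fingertips stand ctrl.tip_extent ahead of it and the grasp point (between the pads) lies 3 mm ahead of it (ctrl.tip_extent is the distance from the TCP to the fingertips, in m); z points along the fingers, y is the line along which they close (so a half turn about z gives the same grasp; the last joint's range is limited). The gripper opens to 94 mm and grips with 3 to 60 N. Pads are 16 mm wide; open, the fingers measure 119 mm over their backs; the gripper's body (75 mm by 177 mm) begins 78 mm behind the grasp point.
Start: joints at [-1.306, 0.3, 1.521, -0, 1.321, -0.067], TCP at [0.179, -0.52, 0.227] pointing down, gripper open.
Joint ranges: [-3.03, 3.03], [-0.79, 2.21], [0.23, 2.52], [-1.04, 4.18], [0, 3.07], [-2.55, 2.55]. Speed limits (rad/s): [2.22, 2.22, 2.57, 3.14, 3.14, 3.14].

INTERFACE

Orientations are given as [roll, pitch, yaw] about the fixed x, y, z axes, in that order (R = Rz(yaw) Ry(pitch) Rx(roll)).
In Python, from station import ctrl, cams gives the robot as it stands (ctrl), with the cameras (cams).
- The arm moves only by the tool advance, called by a JSON object that holds its "op" and its "data", one argument or row to a line. Schema: {"type":"object","properties":{"rows":{"type":"array","items":{"type":"number"},"minItems":6,"maxItems":60},"jaw":{"type":"number"},"grip_force":{"type":"number"},"only":{"type":"string"},"quiet":{"type":"boolean"},"lines":{"type":"string"}},"required":["rows"],"additionalProperties":false}. rows is one flat list of numbers that holds 1 to 10 rows one after another, with no inner brackets; each row has 6 numbers: dx, dy, dz in m, then a rotation vector rx, ry, rz in rad; each row shifts and turns the commanded pose from where the row before left it, along the tool's axes as they then stand; what a row does not reach is not made up. A row lasts 1/10 s, in which the tool goes at most 0.05 m and 0.15 rad, less where a joint would pass 70% of its speed; a pose out of reach is approached as far as the arm can. jaw is the finger opening in m, set as the call begins (left out keeps the last). The fingers move at their own pace and stop on an object; grip_force is the grip in N (left out, the last holds). Time passes only in rows, so rows that do not move let the fingers close. The tool returns the time, the measured TCP pose, the force, the opening and the grip force at its end. only (a regular expression) keeps the lines of the reply that match it, lines (a string "A,B") keeps lines A to B, and quiet returns only ok. Input that does not fit is refused with a message, and nothing moves.
- ctrl.get_obs(): the state, without advancing time (a new reading comes with each control period).
- cams.camera(name): name is "scene" or "top" or "wrist"; returns a dict with "pixels" (384x512x3 uint8, blue, green, red), "fx", "fy", "cx", "cy" (pixels), "extrinsics" (4x4, takes a point from camera to world coordinates). Camera axes: x right, y up, looking along -z (the intrinsics and any distortion apply to the point x, -y, -z); pixel columns grow to the right and rows downward; lengths in m; the calibration is good to about 2 mm. The wrist camera is an equidistant fisheye: a pixel r from the principal point sees the ray r / f radians off the axis. A picture is of the moment at which its call begins. There is no depth.
- ctrl.hand_in(): hands the job in; it is judged then, once.
The state is a dict: "time_s": time; "qpos": joint angles; "joint_vel": joint speeds; "tau": joint torques, N m; "ee_pos": TCP position; "eef_rot": TCP orientation; "force": force on the tool from outside, world axes, zero at the start; "moment": the same for the moment, N m; "grip_width": finger opening in m; "grip_force": force on a finger pad.
Only numpy, scipy, OpenCV 4.12 (cv2) and the standard library are available. Lean on these libraries where they do the work, as an engineer would, in place of code of your own. Each camera call takes 0.05 s, during which the arm holds its last target. There are 200 camera calls.

TASK

Starting at the left end of the row of six sample tubes in the aluminium block, run your fingertips lightly along it to the right, the way the green lids fold, until every lid is shut and sits home on its tube. Only push and press, gently: do not pick up, tip or shove the block, and leave the bottles, dish, pen, notebook and glassware around it where they are.

Things in the scene. Friction and masses are not known exactly. Their poses are not given: they have to be found in the camera images.
- tube_block: loose aluminium block, 68 (x) x 212 (y) x 45 mm high, 1.6 kg, standing free; slides if pushed sideways with more than a few newtons. Origin: centre of underside; +y along the rows to the robot's left, +x away from the robot. Near row (x = -16 mm): six white tubes seated at y = +80, +48, +16, -16, -48, -80 mm (1 to 6), rims 58 mm above the worktop. Far row: six empty bores
- lid_1 (a joint): hinge of the green snap lid of tube 1, rad: 0 = shut home on the rim, 1.57 = upright, 2.0 = its stop. The hinge is at rim height on the tube's +y side (block frame), 11.5 mm from the tube's axis, so an open lid folds over towards the block's -y. Stiff: stays at the angle where it is left (0.02 N m), no spring
- lid_2 (a joint): hinge of the green snap lid of tube 2, rad: 0 = shut home on the rim, 1.57 = upright, 2.0 = its stop. The hinge is at rim height on the tube's +y side (block frame), 11.5 mm from the tube's axis, so an open lid folds over towards the block's -y. Stiff: stays at the angle where it is left (0.02 N m), no spring
- lid_3 (a joint): hinge of the green snap lid of tube 3, rad: 0 = shut home on the rim, 1.57 = upright, 2.0 = its stop. The hinge is at rim height on the tube's +y side (block frame), 11.5 mm from the tube's axis, so an open lid folds over towards the block's -y. Stiff: stays at the angle where it is left (0.02 N m), no spring
- lid_4 (a joint): hinge of the green snap lid of tube 4, rad: 0 = shut home on the rim, 1.57 = upright, 2.0 = its stop. The hinge is at rim height on the tube's +y side (block frame), 11.5 mm from the tube's axis, so an open lid folds over towards the block's -y. Stiff: stays at the angle where it is left (0.02 N m), no spring
- lid_5 (a joint): hinge of the green snap lid of tube 5, rad: 0 = shut home on the rim, 1.57 = upright, 2.0 = its stop. The hinge is at rim height on the tube's +y side (block frame), 11.5 mm from the tube's axis, so an open lid folds over towards the block's -y. Stiff: stays at the angle where it is left (0.02 N m), no spring
- lid_6 (a joint): hinge of the green snap lid of tube 6, rad: 0 = shut home on the rim, 1.57 = upright, 2.0 = its stop. The hinge is at rim height on the tube's +y side (block frame), 11.5 mm from the tube's axis, so an open lid folds over towards the block's -y. Stiff: stays at the angle where it is left (0.02 N m), no spring
- lid_1_edge (a point): point on the outer (top) face of green lid 1 at its free edge, 22 mm from the hinge; lid 21 mm across, 3 mm thick, with a 9 x 6 mm thumb tab beyond the edge. When the lid is shut this point lies 61 mm above the worktop, 10.5 mm to the block's -y side of the tube's axis.
- lid_2_edge (a point): point on the outer (top) face of green lid 2 at its free edge, 22 mm from the hinge; lid 21 mm across, 3 mm thick, with a 9 x 6 mm thumb tab beyond the edge. When the lid is shut this point lies 61 mm above the worktop, 10.5 mm to the block's -y side of the tube's axis.
- lid_3_edge (a point): point on the outer (top) face of green lid 3 at its free edge, 22 mm from the hinge; lid 21 mm across, 3 mm thick, with a 9 x 6 mm thumb tab beyond the edge. When the lid is shut this point lies 61 mm above the worktop, 10.5 mm to the block's -y side of the tube's axis.
- lid_4_edge (a point): point on the outer (top) face of green lid 4 at its free edge, 22 mm from the hinge; lid 21 mm across, 3 mm thick, with a 9 x 6 mm thumb tab beyond the edge. When the lid is shut this point lies 61 mm above the worktop, 10.5 mm to the block's -y side of the tube's axis.
- lid_5_edge (a point): point on the outer (top) face of green lid 5 at its free edge, 22 mm from the hinge; lid 21 mm across, 3 mm thick, with a 9 x 6 mm thumb tab beyond the edge. When the lid is shut this point lies 61 mm above the worktop, 10.5 mm to the block's -y side of the tube's axis.
- lid_6_edge (a point): point on the outer (top) face of green lid 6 at its free edge, 22 mm from the hinge; lid 21 mm across, 3 mm thick, with a 9 x 6 mm thumb tab beyond the edge. When the lid is shut this point lies 61 mm above the worktop, 10.5 mm to the block's -y side of the tube's axis.
- dropper_0: amber dropper bottle, 37 mm across, 108 mm high, behind the block; origin at the centre of its underside. To be left alone.
- dropper_1: amber dropper bottle, 37 mm across, 108 mm high, behind the block; origin at the centre of its underside. To be left alone.
- petri_dish: petri dish, 74 mm across, 14 mm high, in front of the work; origin at the centre of its underside. To be left alone.
- marker_pen: red and white marker pen lying in front of the work, 135 mm long, 16 mm thick; origin at the centre of its underside. To be left alone.
- beaker_100: small glass beaker, 50 mm across, 66 mm high, at the back; origin at the centre of its underside. To be left alone.
- flask_c: conical flask, 89 mm across, 143 mm high, behind the iron burette stand; origin at the centre of its underside. To be left alone.
- lab_notebook: dark blue notebook, 210 x 152 x 14 mm, on the right; origin at the centre of its underside. To be left alone.
- titration_stand: tall fixed iron burette stand, 0.87 m high, right of the work: black base 138 x 210 x 22 mm, rod and two burettes with clamps at 0.47 to 0.57 m height, all within 110 mm of its origin (centre of the base, on the worktop). An arm that starts on its right must draw in and swing past between the stand and the robot's own column. Never touch it

How it is judged:
By the outcome, as a careful person would: the job done as asked, in the order asked, and still so for the second after the job is handed in, with the robot touching nothing.
It also fails if it takes over 58 s, if anything falls off the work surface, if the arm or the gripper's body presses on something with over 40 N, if the wrist force passes 120 N, or if a joint passes its speed limit or range.

## Working session

There is one attempt and no reset: what is moved stays moved. The work goes in short steps, Python scripts to look and compute and a tool call to move; the robot and the scene stay as the last step left them, time stands still between calls to the robot, and variables do not carry over. Pictures are saved under pics/ and viewed, at most 10 in all, crops included, and the job is handed in when it is done.

```bash
ls; mkdir -p pics
```

Run:
```python
from station import ctrl, cams
import cv2
o=ctrl.get_obs();print({k:o[k] for k in('time_s','ee_pos','eef_rot','force','grip_width')},ctrl.tip_extent)
for n in('scene','top'):
    c=cams.camera(n);cv2.imwrite(f'pics/{n}0.png',c['pixels']);print(n,c['fx'],c['fy'],c['cx'],c['cy'],c['extrinsics'])
    print([k for k in c])
```

```text
pics
station.py
{'time_s': 0.0, 'ee_pos': array([ 0.17908407, -0.51976642,  0.22688147]), 'eef_rot': array([-3.14040302e+00, -6.09207195e-05,  3.31797729e-01]), 'force': array([ 0.12721335,  0.54192695, -0.87733339]), 'grip_width': 0.09405730208318215} 0.022
scene 426.43265748769596 426.43265748769596 258.3139715275485 198.05634379336948 [[-0.67467442  0.53125654 -0.5124265  -0.16168447]
 [-0.73810144 -0.48130781  0.47280974  0.54572724]
 [ 0.00454839  0.69721538  0.71684728  1.02710483]
 [ 0.          0.          0.          1.        ]]
['pixels', 'fx', 'fy', 'cx', 'cy', 'extrinsics']
top 346.44893321012046 346.44893321012046 253.58215424896102 191.76536865784402 [[ 3.31608607e-03  9.82279349e-01 -1.87393396e-01  2.74937279e-01]
 [-9.99992519e-01  3.63051258e-03  1.33471233e-03 -4.43761380e-02]
 [ 1.99139444e-03  1.87387568e-01  9.82284039e-01  1.34163471e+00]
 [ 0.00000000e+00  0.00000000e+00  0.00000000e+00  1.00000000e+00]]
['pixels', 'fx', 'fy', 'cx', 'cy', 'extrinsics']
```

View pics/scene0.png

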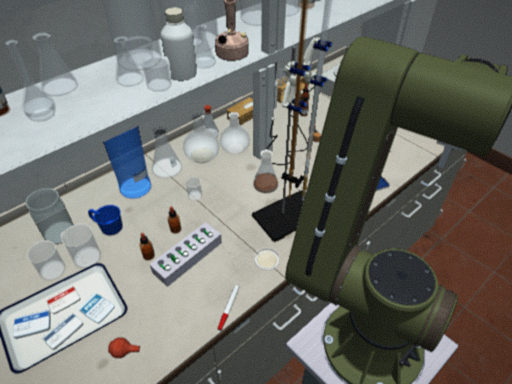

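View pics/top0.png

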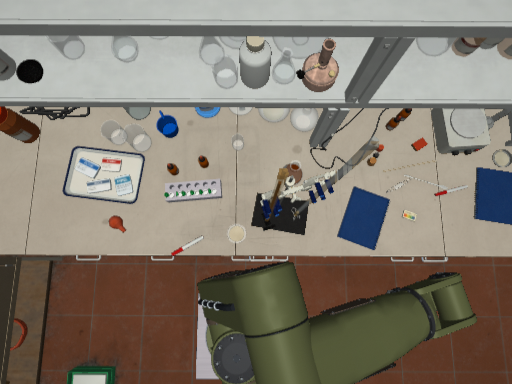

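The scene shows the block at about (187,252) with open green lids, the droppers behind it and the pen and dish in front. The stand is to its right at (280,215). In the top view the block is at cols 165–222, rows 180–201, and the stand is at (280,210).

Create h.py:
```python
import numpy as np,cv2
from station import ctrl, cams
def ray(c,u,v):
    d=np.array([(u-c['cx'])/c['fx'],-(v-c['cy'])/c['fy'],-1.]);E=c['extrinsics'];return E[:3,3],E[:3,:3]@d
def onz(c,u,v,z):
    o,d=ray(c,u,v);return (o+d*(z-o[2])/d[2])
def proj(c,P):
    E=c['extrinsics'];p=E[:3,:3].T@(np.array(P)-E[:3,3]);return c['cx']+c['fx']*p[0]/-p[2],c['cy']-c['fy']*p[1]/-p[2]
def green(im):
    h=cv2.cvtColor(im,cv2.COLOR_BGR2HSV);return cv2.inRange(h,(45,80,30),(85,255,255))
```

Run:
```python
from h import *
t=cams.camera('top');s=cams.camera('scene')
a=cv2.resize(t['pixels'][165:215,155:235],None,fx=8,fy=8,interpolation=cv2.INTER_CUBIC)[:300]
b=cv2.resize(s['pixels'][215:290,140:235],None,fx=8,fy=8,interpolation=cv2.INTER_CUBIC)
cv2.imwrite('pics/a.png',a);cv2.imwrite('pics/b.png',b)
for c,r in((t,(155,165,80,50)),(s,(140,215,95,75))):
    x,y,w,h=r;m=green(c['pixels'][y:y+h,x:x+w])
    n,l,st,ce=cv2.connectedComponentsWithStats(m)
    for i in range(1,n):
        if st[i,4]>3: u,v=ce[i]+(x,y);print(st[i],(u.round(1),v.round(1)),onz(c,u,v,.065).round(3))
# stuff positions in top
for n,u,v,z in(('drop0',172.5,169,.1),('drop1',203,161,.1),('dish',236,233,.01),('pen',187,245,.01),('standBaseL',252,205,.02),('bR',308,233,.02),('bTL',258,193,.02),('blockTL',165,183,.045),('blockTR',220,179.5,.045),('BL',165,201,0.0),('BR',222,198,0.)):print(n,onz(t,u,v,z).round(3))
```

```text
[44 25  4  4 13] (np.float64(200.4), np.float64(191.4)) [0.519 0.153 0.065]
[53 24  3  5 11] (np.float64(209.0), np.float64(190.7)) [0.522 0.121 0.065]
[21 27  2  4  8] (np.float64(176.5), np.float64(193.5)) [0.511 0.243 0.065]
[26 26  5  5 15] (np.float64(183.1), np.float64(192.9)) [0.513 0.218 0.065]
[35 26  4  4 12] (np.float64(191.5), np.float64(192.3)) [0.515 0.187 0.065]
[ 9 28  5  4 14] (np.float64(166.2), np.float64(194.4)) [0.507 0.281 0.065]
[63 15  5  5 14] (np.float64(205.4), np.float64(231.9)) [0.528 0.119 0.065]
[55 21  5  6 11] (np.float64(197.2), np.float64(238.5)) [0.524 0.151 0.065]
[47 29  4  4 10] (np.float64(188.5), np.float64(245.5)) [0.52  0.185 0.065]
[38 35  5  5 13] (np.float64(180.0), np.float64(252.0)) [0.518 0.216 0.065]
[31 40  5  7 25] (np.float64(173.0), np.float64(257.7)) [0.515 0.242 0.065]
[20 49  5  5 13] (np.float64(162.0), np.float64(266.0)) [0.512 0.279 0.065]
drop0 [0.596 0.254 0.1  ]
drop1 [0.627 0.142 0.1  ]
dish [0.368 0.021 0.01 ]
pen [0.322 0.206 0.01 ]
standBaseL [ 0.475 -0.04   0.02 ]
bR [ 0.368 -0.253  0.02 ]
bTL [ 0.522 -0.063  0.02 ]
blockTL [0.555 0.293 0.045]
blockTR [0.57  0.083 0.045]
BL [0.493 0.301 0.   ]
BR [0.505 0.078 0.   ]
```

View pics/b.png

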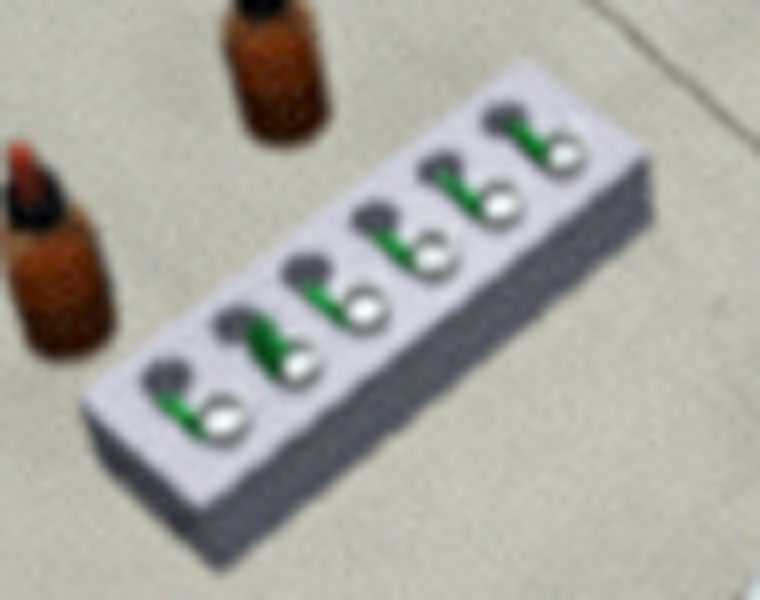

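View pics/a.png

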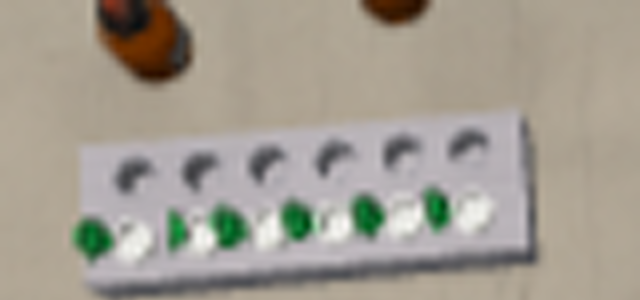

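The crops show six tubes with their lids up. Lid 1 leans furthest left and lid 2 is nearest to upright. I'll fit the row from the tube centres, and square the tool up for the swing past the stand.

Run:
```python
from h import *
t=cams.camera('top');s=cams.camera('scene')
A=np.array([(132,238),(203,234),(270,232),(335,224),(403,216),(472,213)])/8.+(155,165)-.5
B=np.array([(220,418),(298,362),(365,308),(432,254),(497,203),(563,153)])/8.+(140,215)-.5
Y=np.array([80,48,16,-16,-48,-80])/1e3
for c,P in((t,A),(s,B)):
    X=np.array([onz(c,u,v,.058)[:2] for u,v in P]);print(X.round(4).tolist())
    fx=np.polyfit(Y,X[:,0],1);fy=np.polyfit(Y,X[:,1],1);print('row centre',fx[1].round(4),fy[1].round(4),'slope',fx[0].round(3),fy[0].round(3))
```

```text
[[0.5091, 0.2648], [0.5112, 0.2314], [0.5123, 0.2], [0.5162, 0.1695], [0.5202, 0.1376], [0.5217, 0.1051]]
row centre 0.5151 0.1847 slope -0.084 0.991
[[0.5053, 0.2688], [0.5067, 0.2356], [0.5101, 0.2047], [0.5136, 0.1731], [0.5166, 0.1419], [0.519, 0.1098]]
row centre 0.5119 0.189 slope -0.091 0.989
```

{"op": "advance", "data": {
  "rows": [0, 0, 0, 0, 0, 0.11, 0, 0, 0, 0, 0, 0.11, 0, 0, 0, 0, 0, 0.11],
  "jaw": 0.0
}}

```text
time_s: 0.6
ee_pos: [0.1792, -0.52, 0.2273]
eef_rot: [-3.141, 0.0, -0.003]
force: [0.5, 0.6, -0.6]
grip_width: 0.0739
grip_force: 0.0
```

{"op": "advance", "data": {
  "rows": [-0.008, -0.025, 0, 0, 0, 0, -0.008, -0.03, 0, 0, 0, 0, -0.008, -0.03, 0, 0, 0, 0, -0.008, -0.03, 0, 0, 0, 0, -0.008, -0.03, 0, 0, 0, 0, -0.008, -0.03, 0, 0, 0, 0, -0.008, -0.03, 0, 0, 0, 0, 0, -0.02, 0, 0, 0, 0, 0, 0, 0, 0, 0, 0]
}}

```text
time_s: 1.5
ee_pos: [0.1227, -0.2939, 0.2277]
eef_rot: [3.14, -0.0, 0.002]
force: [-0.1, -0.1, 0.5]
grip_width: 0.0017
grip_force: 0.0
```

{"op": "advance", "data": {
  "rows": [0.022, -0.015, 0, 0, 0, 0, 0.023, -0.015, 0, 0, 0, 0, 0.022, -0.015, 0, 0, 0, 0, 0.024, -0.028, 0, 0, 0, 0, 0.023, -0.028, 0, 0, 0, 0, 0.022, -0.028, 0, 0, 0, 0, 0.012, -0.035, 0, 0, 0, 0, 0.013, -0.04, 0, 0, 0, 0, 0.01, -0.045, 0, 0, 0, 0, 0, -0.045, 0, 0, 0, 0]
}}

```text
time_s: 2.5
ee_pos: [0.2942, 0.0007, 0.2277]
eef_rot: [3.142, -0.001, 0.001]
force: [1.0, -0.0, -0.3]
grip_width: 0.0001
grip_force: 0.0
```

{"op": "advance", "data": {
  "rows": [0, -0.04, 0, 0, 0, 0, 0, -0.045, 0, 0, 0, 0, 0, -0.045, 0, 0, 0, 0, 0, -0.04, 0, 0, 0, 0, 0, 0, 0, 0, 0, -0.138, 0, 0, 0, 0, 0, -0.138, 0, 0, 0, 0, 0, -0.138, 0, 0, 0, 0, 0, -0.138, 0, 0, 0, 0, 0, -0.138, 0, 0, 0, 0, 0, -0.138]
}}

```text
time_s: 3.5
ee_pos: [0.2937, 0.1694, 0.2274]
eef_rot: [-3.142, 0.0, 0.836]
force: [0.2, 0.9, 0.1]
grip_width: 0.0007
grip_force: 0.0
```

{"op": "advance", "data": {
  "rows": [0, 0, 0, 0, 0, -0.138, 0, 0, 0, 0, 0, -0.138, 0, 0, 0, 0, 0, -0.138, 0, 0, 0, 0, 0, -0.138, 0, 0, 0, 0, 0, -0.138, 0, 0, 0, 0, 0, -0.14, 0, 0, 0, 0, 0, 0]
}}

```text
time_s: 4.2
ee_pos: [0.2936, 0.1694, 0.2274]
eef_rot: [-3.142, 0.0, 1.662]
force: [0.3, -0.5, 0.2]
grip_width: 0.0003
grip_force: 0.0
```

Run:
```python
from h import *
o=ctrl.get_obs();y=o['eef_rot'][2];d=np.array([.5017,.3215])-o['ee_pos'][:2]
print(o['ee_pos'],y,'tool x',d@[np.cos(y),np.sin(y)],'tool y',d@[np.sin(y),-np.cos(y)],o['force'],o['qpos'])
c=cams.camera('wrist');cv2.imwrite('pics/w.png',c['pixels']);print(c['fx'],c['extrinsics'].round(3))
```

```text
[0.29356161 0.16938271 0.22741693] 1.6621559194945896 tool x 0.13249390138322728 tool y 0.22114842586395322 [ 0.34033741 -0.54764365  0.18202822] [ 4.15171829e-01 -1.95687246e-01  2.04236904e+00 -5.89129969e-05
  1.29495882e+00  3.23828284e-01]
297.3186396354542 [[ 0.996 -0.087 -0.026  0.287]
 [ 0.091  0.957  0.276  0.25 ]
 [ 0.001 -0.277  0.961  0.385]
 [ 0.     0.     0.     1.   ]]
```

{"op": "advance", "data": {
  "rows": [0.0165, 0.027, 0, 0, 0, 0, 0.0165, 0.028, 0, 0, 0, 0, 0.0165, 0.028, 0, 0, 0, 0, 0.0165, 0.028, 0, 0, 0, 0, 0.0165, 0.028, 0, 0, 0, 0, 0.0165, 0.028, 0, 0, 0, 0, 0.0165, 0.027, 0, 0, 0, 0, 0.0165, 0.027, 0, 0, 0, 0, 0, 0, 0, 0, 0, 0]
}}

```text
time_s: 5.15
ee_pos: [0.5032, 0.3216, 0.2258]
eef_rot: [-3.14, 0.0, 1.656]
force: [-0.4, -0.5, -0.7]
grip_width: 0.0004
grip_force: 0.0
```

Run:
```python
from h import *
c=cams.camera('wrist');cv2.imwrite('pics/w1.png',c['pixels']);print(c['fx'],c['cx'],c['cy'],c['extrinsics'].round(3))
```

```text
297.3186396354542 256.5136730365137 190.77021309456669 [[ 0.996 -0.081 -0.023  0.497]
 [ 0.084  0.957  0.276  0.402]
 [-0.    -0.277  0.961  0.383]
 [ 0.     0.     0.     1.   ]]
```

View pics/w1.png

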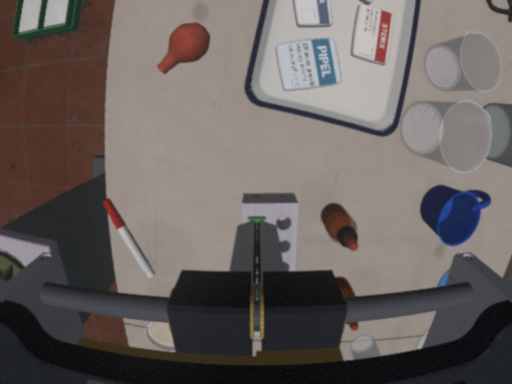

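The wrist view shows lid 1 at (257,220), right in line with the closed fingers (tip at about (257,222)). The block spans cols 243–297. I'll lower the tool left of lid 1.

{"op": "advance", "data": {
  "rows": [0, -0.0015, 0.02, 0, 0, 0, 0, 0, 0.025, 0, 0, 0, 0, 0, 0.025, 0, 0, 0, 0, 0, 0.025, 0, 0, 0, 0, 0, 0.02, 0, 0, 0, 0, 0, 0.01, 0, 0, 0, 0, 0, 0.005, 0, 0, 0, 0, 0, 0, 0, 0, 0, 0, 0, 0, 0, 0, 0]
}}

```text
time_s: 6.1
ee_pos: [0.5001, 0.3204, 0.0985]
eef_rot: [3.14, -0.001, 1.659]
force: [-0.2, -0.6, 0.3]
grip_width: 0.0004
grip_force: 0.0
```

Run:
```python
from h import *
o=ctrl.get_obs();R=np.array([[-.0875,.996],[.996,.0875]])
print('block y,x(row)',R@(o['ee_pos'][:2]-[.5135,.187]),'force',o['force'])
s=cams.camera('scene');cv2.imwrite('pics/s1.png',cv2.resize(s['pixels'][190:290,130:240],None,fx=6,fy=6,interpolation=cv2.INTER_CUBIC))
```

```text
block y,x(row) [ 0.133998   -0.00164055] force [-0.19357588 -0.57888991  0.33735238]
```

View pics/s1.png

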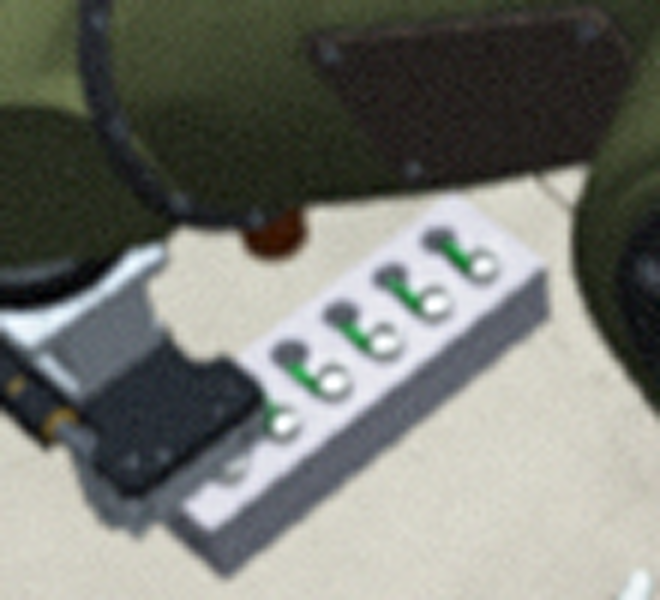

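The gripper is beyond the block's left end, and the other lids and the block are undisturbed. Fold lid 1.

{"op": "advance", "data": {
  "rows": [-0.006, 0.0015, 0, 0, 0, 0, -0.006, 0, 0, 0, 0, 0, -0.006, 0, 0, 0, 0, 0, -0.005, 0, 0, 0, 0, 0, -0.005, 0, 0, 0, 0, 0, -0.005, 0, 0, 0, 0, 0, -0.005, 0, 0, 0, 0, 0, -0.006, 0, 0, 0, 0, 0, -0.006, 0, 0, 0, 0, 0, -0.004, 0, 0, 0, 0, 0]
}}

```text
time_s: 7.15
ee_pos: [0.5061, 0.2659, 0.0974]
eef_rot: [-3.141, 0.0, 1.66]
force: [-0.1, 0.9, 0.3]
grip_width: 0.0006
grip_force: 0.4
```

{"op": "advance", "data": {
  "rows": [0, 0, 0.003, 0, 0, 0, 0, 0, 0.003, 0, 0, 0, 0, 0, 0.003, 0, 0, 0, 0, 0, 0, 0, 0, 0, 0, 0, 0, 0, 0, 0]
}}

```text
time_s: 7.65
ee_pos: [0.5059, 0.2666, 0.0882]
eef_rot: [-3.141, 0.0, 1.66]
force: [0.8, 0.1, 0.2]
grip_width: 0.0006
grip_force: 0.0
```

{"op": "advance", "data": {
  "rows": [0, 0, 0.0015, 0, 0, 0, 0, 0, 0.0015, 0, 0, 0, 0, 0, 0.001, 0, 0, 0, 0, 0, 0, 0, 0, 0]
}}

```text
time_s: 8.05
ee_pos: [0.5061, 0.2665, 0.0843]
eef_rot: [-3.141, 0.0, 1.66]
force: [0.3, -0.1, -0.0]
grip_width: 0.0006
grip_force: 0.1
```

{"op": "advance", "data": {
  "rows": [0, 0, 0.001, 0, 0, 0, 0, 0, 0, 0, 0, 0]
}}

```text
time_s: 8.25
ee_pos: [0.5061, 0.2665, 0.0834]
eef_rot: [-3.142, -0.0, 1.66]
force: [-0.3, 1.0, -0.1]
grip_width: 0.0003
grip_force: 0.0
```

{"op": "advance", "data": {
  "rows": [0, 0, 0.001, 0, 0, 0, 0, 0, 0, 0, 0, 0]
}}

```text
time_s: 8.45
ee_pos: [0.5062, 0.2666, 0.0832]
eef_rot: [3.141, -0.0, 1.66]
force: [-3.4, -2.5, 9.4]
grip_width: 0.0007
grip_force: 4.7
```

{"op": "advance", "data": {
  "rows": [0, 0, 0.0006, 0, 0, 0, 0, 0, 0, 0, 0, 0]
}}

```text
time_s: 8.65
ee_pos: [0.5062, 0.2666, 0.0831]
eef_rot: [3.141, -0.0, 1.66]
force: [-5.5, -4.1, 14.4]
grip_width: 0.0003
grip_force: 7.5
```

Run:
```python
from h import *
s=cams.camera('scene');cv2.imwrite('pics/s2.png',cv2.resize(s['pixels'][190:290,130:240],None,fx=6,fy=6,interpolation=cv2.INTER_CUBIC))
```

{"op": "advance", "data": {
  "rows": [0, 0, -0.005, 0, 0, 0, 0, 0, -0.009, 0, 0, 0, 0, 0, 0, 0, 0, 0]
}}

```text
time_s: 9.0
ee_pos: [0.5066, 0.2668, 0.0971]
eef_rot: [3.14, -0.001, 1.66]
force: [0.3, 0.5, -0.0]
grip_width: 0.0006
grip_force: 0.0
```

View pics/s2.png

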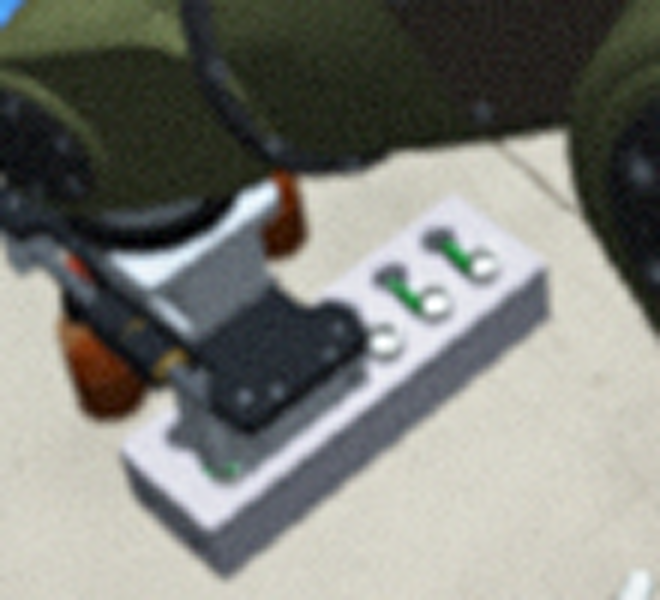

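The finger sits on green lid 1, and the block hasn't moved. Next, lid 2.

{"op": "advance", "data": {
  "rows": [-0.004, 0, 0, 0, 0, 0, -0.004, 0, 0, 0, 0, 0, -0.004, 0, 0, 0, 0, 0, -0.004, 0, 0, 0, 0, 0, -0.004, 0, 0, 0, 0, 0, -0.004, 0, 0, 0, 0, 0, -0.004, 0, 0, 0, 0, 0, -0.004, 0, 0, 0, 0, 0, 0, 0, 0, 0, 0, 0]
}}

```text
time_s: 9.9
ee_pos: [0.509, 0.2341, 0.0959]
eef_rot: [-3.142, 0.0, 1.659]
force: [-0.1, 0.6, -0.1]
grip_width: 0.0004
grip_force: 0.1
```

{"op": "advance", "data": {
  "rows": [0, 0, 0.003, 0, 0, 0, 0, 0, 0.003, 0, 0, 0, 0, 0, 0.003, 0, 0, 0, 0, 0, 0.002, 0, 0, 0, 0, 0, 0.001, 0, 0, 0, 0, 0, 0.001, 0, 0, 0, 0, 0, 0, 0, 0, 0]
}}

```text
time_s: 10.6
ee_pos: [0.5089, 0.2346, 0.0832]
eef_rot: [-3.141, 0.0, 1.66]
force: [-3.1, -1.4, 7.1]
grip_width: 0.0001
grip_force: 3.2
```

{"op": "advance", "data": {
  "rows": [0, 0, 0.001, 0, 0, 0, 0, 0, 0, 0, 0, 0]
}}

```text
time_s: 10.8
ee_pos: [0.509, 0.2347, 0.0831]
eef_rot: [3.141, 0.0, 1.66]
force: [-6.5, -4.3, 17.3]
grip_width: 0.0005
grip_force: 8.1
```

{"op": "advance", "data": {
  "rows": [0, 0, -0.006, 0, 0, 0, 0, 0, -0.008, 0, 0, 0, -0.004, 0, 0, 0, 0, 0, -0.004, 0, 0, 0, 0, 0, -0.004, 0, 0, 0, 0, 0, -0.004, 0, 0, 0, 0, 0, -0.004, 0, 0, 0, 0, 0, -0.004, 0, 0, 0, 0, 0, -0.004, 0, 0, 0, 0, 0, -0.004, 0, 0, 0, 0, 0]
}}

```text
time_s: 11.8
ee_pos: [0.5118, 0.2024, 0.0958]
eef_rot: [-3.141, 0.0, 1.66]
force: [-0.7, 0.6, 0.5]
grip_width: 0.0001
grip_force: 0.4
```

{"op": "advance", "data": {
  "rows": [0, 0, 0, 0, 0, 0, 0, 0, 0.003, 0, 0, 0, 0, 0, 0.003, 0, 0, 0, 0, 0, 0.003, 0, 0, 0, 0, 0, 0.002, 0, 0, 0, 0, 0, 0.001, 0, 0, 0, 0, 0, 0.001, 0, 0, 0, 0, 0, 0.0005, 0, 0, 0, 0, 0, 0, 0, 0, 0]
}}

```text
time_s: 12.7
ee_pos: [0.5118, 0.2028, 0.0832]
eef_rot: [3.142, 0.0, 1.66]
force: [-5.6, -3.4, 10.9]
grip_width: 0.0005
grip_force: 5.8
```

{"op": "advance", "data": {
  "rows": [0, 0, -0.006, 0, 0, 0, 0, 0, -0.0075, 0, 0, 0, -0.004, 0, 0, 0, 0, 0, -0.004, 0, 0, 0, 0, 0, -0.004, 0, 0, 0, 0, 0, -0.004, 0, 0, 0, 0, 0, -0.004, 0, 0, 0, 0, 0, -0.004, 0, 0, 0, 0, 0, -0.004, 0, 0, 0, 0, 0, -0.004, 0, 0, 0, 0, 0]
}}

```text
time_s: 13.7
ee_pos: [0.5147, 0.1705, 0.0958]
eef_rot: [-3.141, 0.0, 1.66]
force: [-0.2, 1.5, 0.5]
grip_width: 0.0006
grip_force: 0.4
```

{"op": "advance", "data": {
  "rows": [0, 0, 0, 0, 0, 0, 0, 0, 0.003, 0, 0, 0, 0, 0, 0.003, 0, 0, 0, 0, 0, 0.003, 0, 0, 0, 0, 0, 0.002, 0, 0, 0, 0, 0, 0.001, 0, 0, 0, 0, 0, 0.001, 0, 0, 0, 0, 0, 0.0005, 0, 0, 0, 0, 0, 0, 0, 0, 0]
}}

```text
time_s: 14.6
ee_pos: [0.5146, 0.1709, 0.0832]
eef_rot: [3.142, 0.0, 1.66]
force: [-4.4, -3.5, 11.0]
grip_width: 0.0002
grip_force: 5.9
```

{"op": "advance", "data": {
  "rows": [0, 0, -0.006, 0, 0, 0, 0, 0, -0.0075, 0, 0, 0, -0.004, 0, 0, 0, 0, 0, -0.004, 0, 0, 0, 0, 0, -0.004, 0, 0, 0, 0, 0, -0.004, 0, 0, 0, 0, 0, -0.004, 0, 0, 0, 0, 0, -0.004, 0, 0, 0, 0, 0, -0.004, 0, 0, 0, 0, 0, -0.004, 0, 0, 0, 0, 0]
}}

```text
time_s: 15.6
ee_pos: [0.5175, 0.1387, 0.0958]
eef_rot: [-3.141, 0.0, 1.66]
force: [0.1, 0.6, 0.3]
grip_width: 0.0005
grip_force: 0.4
```

{"op": "advance", "data": {
  "rows": [0, 0, 0, 0, 0, 0, 0, 0, 0.003, 0, 0, 0, 0, 0, 0.003, 0, 0, 0, 0, 0, 0.003, 0, 0, 0, 0, 0, 0.002, 0, 0, 0, 0, 0, 0.001, 0, 0, 0, 0, 0, 0.001, 0, 0, 0, 0, 0, 0.0005, 0, 0, 0, 0, 0, 0, 0, 0, 0]
}}

```text
time_s: 16.5
ee_pos: [0.5175, 0.139, 0.0831]
eef_rot: [3.142, 0.0, 1.66]
force: [-6.1, -2.4, 11.8]
grip_width: 0.0005
grip_force: 6.0
```

{"op": "advance", "data": {
  "rows": [0, 0, -0.006, 0, 0, 0, 0, 0, -0.0075, 0, 0, 0, -0.004, 0, 0, 0, 0, 0, -0.004, 0, 0, 0, 0, 0, -0.004, 0, 0, 0, 0, 0, -0.004, 0, 0, 0, 0, 0, -0.004, 0, 0, 0, 0, 0, -0.004, 0, 0, 0, 0, 0, -0.004, 0, 0, 0, 0, 0, -0.004, 0, 0, 0, 0, 0]
}}

```text
time_s: 17.5
ee_pos: [0.5204, 0.1068, 0.0958]
eef_rot: [-3.142, 0.0, 1.66]
force: [-0.6, 0.1, 0.8]
grip_width: 0.0007
grip_force: 0.4
```

{"op": "advance", "data": {
  "rows": [0, 0, 0, 0, 0, 0, 0, 0, 0.003, 0, 0, 0, 0, 0, 0.003, 0, 0, 0, 0, 0, 0.003, 0, 0, 0, 0, 0, 0.002, 0, 0, 0, 0, 0, 0.001, 0, 0, 0, 0, 0, 0.001, 0, 0, 0, 0, 0, 0.0005, 0, 0, 0, 0, 0, 0, 0, 0, 0]
}}

```text
time_s: 18.4
ee_pos: [0.5203, 0.1072, 0.0832]
eef_rot: [3.141, 0.0, 1.66]
force: [-5.3, -2.8, 10.9]
grip_width: 0.0006
grip_force: 6.0
```

{"op": "advance", "data": {
  "rows": [0, 0, -0.01, 0, 0, 0, 0, 0, -0.02, 0, 0, 0, 0, 0, -0.03, 0, 0, 0, 0, 0, -0.03, 0, 0, 0, 0, 0, -0.03, 0, 0, 0, 0.01, -0.04, 0, 0, 0, 0, 0.01, -0.04, 0, 0, 0, 0, 0.01, -0.04, 0, 0, 0, 0, 0.01, -0.04, 0, 0, 0, 0, 0, -0.03, 0, 0, 0, 0]
}}

```text
time_s: 19.4
ee_pos: [0.3254, 0.1305, 0.2025]
eef_rot: [3.141, -0.0, 1.661]
force: [0.9, 0.6, 0.1]
grip_width: 0.0007
grip_force: 0.0
```

Run:
```python
from h import *
s=cams.camera('scene');t=cams.camera('top')
a=cv2.resize(s['pixels'][205:295,130:250],None,fx=6,fy=6,interpolation=cv2.INTER_CUBIC)[:, :720]
cv2.imwrite('pics/f1.png',a)
b=cv2.resize(t['pixels'][155:255,120:260],None,fx=5,fy=5,interpolation=cv2.INTER_CUBIC);cv2.imwrite('pics/f2.png',b)
for c,(x,y,w,h) in((t,(155,165,80,50)),(s,(140,215,95,75))):
    m=green(c['pixels'][y:y+h,x:x+w]);n,l,st,ce=cv2.connectedComponentsWithStats(m)
    for i in range(1,n):
        if st[i,4]>3: u,v=ce[i]+(x,y);print(st[i,4],onz(c,u,v,.061).round(4))
```

```text
24 [0.5164 0.1675 0.061 ]
24 [0.5189 0.137  0.061 ]
25 [0.5221 0.1048 0.061 ]
27 [0.5079 0.2636 0.061 ]
26 [0.5104 0.2312 0.061 ]
25 [0.5136 0.2004 0.061 ]
33 [0.5216 0.1081 0.061 ]
34 [0.5185 0.1394 0.061 ]
39 [0.5154 0.1719 0.061 ]
35 [0.5128 0.2031 0.061 ]
41 [0.5101 0.2348 0.061 ]
43 [0.5067 0.2665 0.061 ]
```

View pics/f1.png

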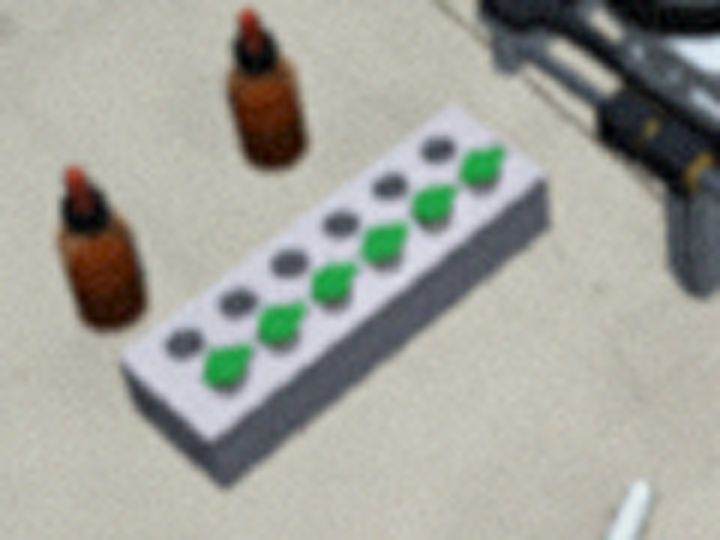

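View pics/f2.png

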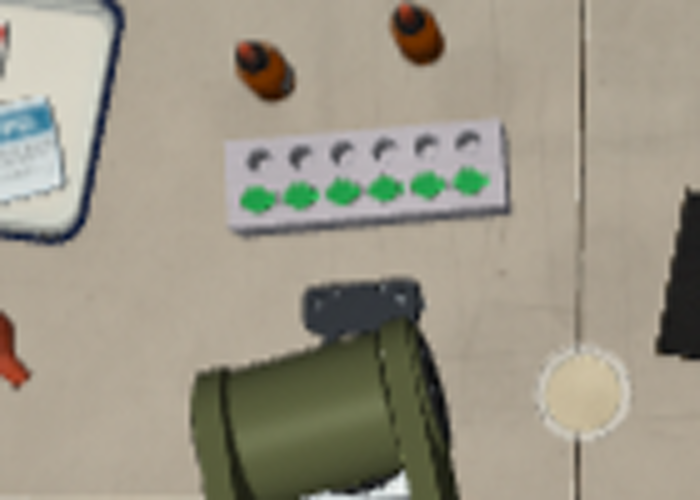

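All six lids lie flat, at regular spacing, in both views: (228,367) to (482,167) in the scene crop and (259,199) to (470,181) in the top crop. The block, bottles and dish are where they were, so I'm handing in.

{"op": "advance", "data": {
  "rows": [0, 0, 0, 0, 0, 0, 0, 0, 0, 0, 0, 0, 0, 0, 0, 0, 0, 0]
}}

```text
time_s: 19.8
ee_pos: [0.3282, 0.1301, 0.2023]
eef_rot: [-3.141, 0.0, 1.659]
force: [0.1, -0.1, -0.6]
grip_width: 0.0005
grip_force: 0.0
```

```bash
python3 -c "
from station import ctrl, cams
print(ctrl.hand_in())"
```

```text
the job is handed in; nothing more can be done
None
```

All six lids were folded shut from left to right and pressed home with about 11–17 N each; the final pictures show them flat with the block, bottles and dish unmoved, and I handed in at 19.8 s (no verdict was returned).

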